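# Close up the jar rack with its sliding stop and lock it

### The arm

A 7-joint arm with a two-finger parallel gripper is mounted at the origin on a cart in front of the work surface, level with it; the furniture and walls round the work are solid. World frame = base frame: x ahead of the robot, y to its left, z up, the work surface at z = 0. Lengths are in m, angles in rad, forces in N, time in s.
With the tool pointing down it reaches from about 0.4 to 0.85 m from the base axis. Payload 6.9 kg.
Tool frame: the origin (TCP) lies midway between the tips of the shut fingers; the grasp point (between the pads) lies behind it (ctrl.pinch_z is the z of the grasp point in the tool frame, in m); z points along the fingers, y is the direction in which the jaws open and shut (so a half turn about z gives the same grasp; the last joint's range is limited). The gripper opens to 85 mm and grips with 20 to 120 N. Pads are 22 mm wide; open, the fingers measure 114 mm over their backs; the gripper's body (76 mm by 85 mm) begins 54 mm behind the grasp point. The pads swing forward as they close: fully open they stand 13 mm farther back than shut.
Start: joints at [1.317, 0.507, -0.238, 1.5, 0.126, 1.149, -0.155], TCP at [0.22, -0.585, 0.231] pointing down, gripper open.
Joint ranges: [-3.08, 3.08], [-0.24, 2.05], [-1.43, 1.35], [0, 2.5], [-1.52, 4.66], [0.17, 1.96], [-2.89, 2.89]. Speed limits (rad/s): [2.39, 2.39, 3.14, 3.14, 3.14, 3.14, 3.14].

### API

Orientations are given as a unit quaternion [w, x, y, z].
In Python, from station import ctrl, get_state, vision, ticket, models gives the robot as it stands. Calls block until the motion is done:
- ctrl.movep(position, orientation): joint-space move of the TCP to a pose.
- ctrl.movel(position, frame=None, max_speed=0.15): straight line of the TCP; frame=None keeps the orientation; max_speed is the mean speed in m/s.
- ctrl.set_joints(angles): joint-space move.
- ctrl.ungrasp() and ctrl.close_gripper(force=None): open the fingers fully, or close them until they stop; force is the grip in N (None keeps the last).
- ctrl.pause(seconds).
- ctrl.ik(position, orientation): joint angles nearest the present ones, or None.
- get_state(): the state.
- vision.grab_frame(name): name is "scene" or "top"; returns (picture, depth): 480x640x3 uint8, blue, green, red; 480x640 float32, m along the optical axis (not along the pixel's ray), 0 where there is no reading.
- vision.camera_info(name): a dict with "mtx" (3x3 intrinsics, pixels), "R" (3x3) and "t" (3): a world point X has camera coordinates R X + t. Camera axes: x right, y down, z forward; pixel columns grow to the right and rows downward; lengths in m; the calibration is good to about 2 mm. A picture is of the moment at which its call begins. camera_info takes no time and is no camera call.
A pose or a line that the arm cannot do raises ctrl.Unreachable and nothing moves.
- ticket.close_job(): hands the job in, once; it reports no verdict.
Trained networks look in the newest picture that a camera, given by its name, has taken for a name from the list of things; names that differ only in an ending like _2 or _b are one class to them, and where a whole thing is asked for, a point or a joint stands for the part that bears it (a point fixed in the world has none). Each returns a list of dicts, best first, with "p" (0 to 1); they miss things now and then, are a little off and sometimes report something else, mostly with a low value. They report only what shows in the picture. A call takes as long as a camera call. They do not tell look-alikes from the thing itself.
- models.recognise(camera, target): "point" ([column, row] in pixels, amid what is visible of it).
- models.masks_of(camera, target): "mask" (480x640 bool, what is visible of it) and "point" ([column, row] in pixels, amid what is visible of it).
The state is a dict: "time": time; "qpos": joint angles; "qd": joint speeds; "tau": joint torques, N m; "tcp_pos": TCP position; "eef_rot": TCP orientation; "contact_force": force on the tool from outside, world axes, zero at the start; "wrist_torque": the same for the moment, N m; "width": finger opening in m.
Only numpy, scipy, OpenCV 4.12 (cv2) and the standard library are available. Lean on these libraries where they do the work, as an engineer would, in place of code of your own. Each camera call takes 0.05 s, during which the arm holds its last target.

### The job

The jars in the wooden rack stand loose. Push the white sliding stop along the rack towards them until it has closed the jars up against the far end and clicked into the last notch it can reach, then press its orange lock button all the way down. Work with the fingertips only and let the stop move the jars: do not touch or lift the jars yourself, keep them upright, and leave everything else on the worktop alone.

Things in the scene. Friction and masses are not known exactly. Their poses are not given: they have to be found in the camera images.
- rack: fixed wooden jar rack, 350 mm long (y), 100 mm deep (x -34 to +66 mm). Origin: on the worktop under the middle of the jar channel; z up; yaw varies up to 0.28 rad. Channel: x -24 to +24 mm, floor 10 mm up, front lip 30 mm high, back wall 28. Behind it a ladder of steel rungs, one every 12 mm, top at 25.5 mm. Closed end: board 64 mm high, inner face y = +166 mm; the end at y = -175 is low (28 mm)
- stop (a joint): travel (m) of the white sliding stop along the rack's +y, towards the closed end; range 0 to 0.116, starts 0 to 0.036. A sprung ball clicks between the rungs: a notch at each multiple of 0.012, self-centring if let go within 4 mm. Passing a rung takes 4 to 6 N, jars included. Last notch with jars closed up: 0.108; beyond it (1 to 4 mm) it only bears on the jars, and springs back when let go
- push_pad (a point): centre of the ribbed black pad on the stop's push plate, facing the rack's low end (-y), 51 mm above the worktop: push here towards the rack's +y. The plate is 52 mm wide and reaches up to 70 mm; the pad covers 36 to 66 mm; the rack below the space behind it is at most 30 mm high. Axes as the rack's; moves with the stop
- stop_face (a point): centre of the stop's face that meets the jars (+y side of the stop, 46 mm wide, up to 76 mm above the worktop), 80 mm further along than the push pad. Moves with the stop
- lock (a joint): how far (m) the orange lock button is down: 0 up and free, 0.007 fully down. It takes about 3 N and stays where it is left; its pin then stands between two rungs and the stop can no longer slide. It cannot be pressed home between notches, and once down it cannot be pushed up again
- lock_top (a point): centre of the top of the orange lock button (28 mm along the rack by 26 mm), at the back of the white stop over the rungs: 35 mm further along (+y) than the push pad and 55 mm behind it (+x). 57 mm above the worktop when up, 50 mm when down; the housing round it is at 46 mm. Press straight down
- jar_green: glass spice jar with a green cap, 46 mm wide, 106 mm high, about 0.1 kg, loose in the channel. Origin: centre of its underside, on the channel's floor. The order of the three jars along the rack varies
- jar_brown: glass spice jar with a dark brown cap, 44 mm wide, 105 mm high, loose in the channel. Origin: centre of its underside
- jar_green2: the second jar with a green cap, the same as jar_green. Origin: centre of its underside
- honey_jar: bystander: honey jar with a red lid, 65 mm wide, 100 mm high, on the worktop. Origin: centre of its underside
- mug: bystander: white mug with grey dots, 82 x 114 x 91 mm. Origin: centre of its underside
- tin: bystander: low red food tin, 75 mm wide, 58 mm high. Origin: centre of its underside
There are look-alikes about, which are no part of the job. What is shaped like the jar_green but pink is not meant. Leave any yellow look-alike of the jar_brown alone.

How it is judged:
By the outcome, as a careful person would: the job done as asked, in the order asked, and still so for the second after the job is handed in, with the robot touching nothing.
It also fails if it takes over 48 s, if anything falls off the work surface, if the arm or the gripper's body presses on something with over 40 N, if the wrist force passes 120 N, or if a joint passes its speed limit or range.

## Working session

There is one attempt and no reset: what is moved stays moved. The work goes in short steps, each a Python script; the robot and the scene stay as the last script left them, time stands still between calls to the robot, and variables do not carry over. Pictures are saved under pics/ and viewed, and the job is handed in when it is done.

```bash
mkdir -p pics; ls; cat > h.py <<'E'
import numpy as np, cv2
from station import ctrl, get_state, vision, ticket, models
def px2w(cam,uv,d):
    i=vision.camera_info(cam);K,R,t=map(np.array,(i["mtx"],i["R"],i["t"]))
    uv=np.atleast_2d(uv).astype(float);d=np.atleast_1d(d)
    r=np.c_[uv,np.ones(len(uv))]@np.linalg.inv(K).T*d[:,None]
    return (r-t)@R
def w2px(cam,X):
    i=vision.camera_info(cam);K,R,t=map(np.array,(i["mtx"],i["R"],i["t"]))
    p=(np.atleast_2d(X)@R.T+t)@K.T
    return p[:,:2]/p[:,2:]
E
python3 - <<'E'
from h import *
for c in("scene","top"):
    im,d=vision.grab_frame(c);cv2.imwrite(f"pics/{c}0.png",im);np.save(f"{c}0.npy",d)
    for n in("rack","push_pad","stop","lock_top","lock","stop_face"):
        print(c,n,[(np.round(x["point"]),round(x["p"],2)) for x in models.recognise(c,n)][:3])
s=get_state();print(s["time"],s["tcp_pos"],s["eef_rot"],s["contact_force"],ctrl.pinch_z)
E
```

```text
pics
scene rack [(array([316., 246.]), 0.87), (array([327., 211.]), 0.21)]
scene push_pad [(array([327., 211.]), 0.68)]
scene stop [(array([311., 206.]), 0.72), (array([326., 210.]), 0.71)]
scene lock_top [(array([313., 207.]), 0.39)]
scene lock [(array([310., 206.]), 0.41)]
scene stop_face [(array([328., 211.]), 0.73), (array([316., 244.]), 0.18)]
top rack [(array([336., 249.]), 0.67)]
top push_pad [(array([347., 242.]), 0.59)]
top stop [(array([346., 241.]), 0.66), (array([300., 243.]), 0.21)]
top lock_top []
top lock [(array([345., 228.]), 0.59)]
top stop_face [(array([346., 241.]), 0.78)]
0.7 [ 0.22002408 -0.5849819   0.23130143] [ 8.50998964e-06  9.83864874e-01  1.78913134e-01 -1.02472524e-06] [-0.06118781  0.13983971  0.3796454 ] -0.0187
```

View pics/scene0.png

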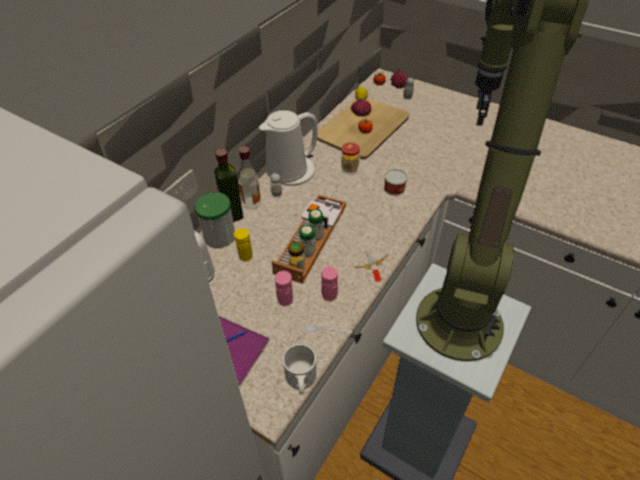

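View pics/top0.png

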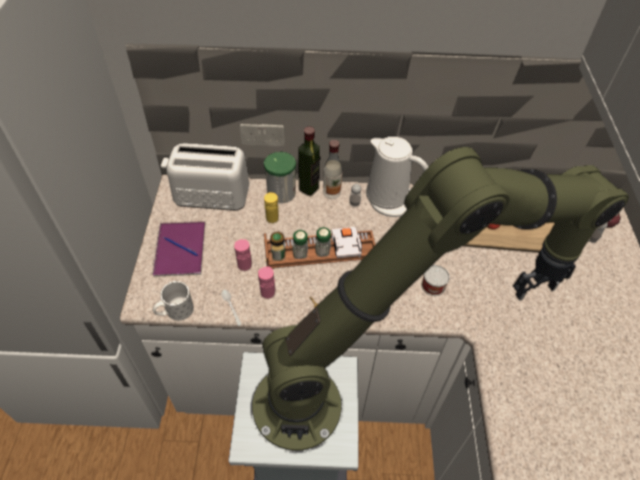

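The rack is at about (318,247) in the top view. The white stop is at (346,241) with its orange button at (347,232), and the three jars are to its left at columns 278-324. The pink and yellow look-alikes stand apart from the rack. Next I'll enlarge the view and measure.

```bash
python3 - <<'E'
from h import *
im=cv2.imread("pics/top0.png");c=im[215:280,250:390];cv2.imwrite("pics/topc.png",cv2.resize(c,None,fx=5.7,fy=5.7,interpolation=cv2.INTER_CUBIC))
im=cv2.imread("pics/scene0.png");c=im[185:285,260:360];cv2.imwrite("pics/scenec.png",cv2.resize(c,None,fx=6,fy=6,interpolation=cv2.INTER_CUBIC))
for cam in("top","scene"):
    d=np.load(cam+"0.npy");im=cv2.imread(f"pics/{cam}0.png")
    i=vision.camera_info(cam);print(cam,"pos",-np.array(i["R"]).T@i["t"],"f",i["mtx"][0][0])
    vv,uu=np.mgrid[0:480,0:640]
    P=px2w(cam,np.c_[uu.ravel(),vv.ravel()],d.ravel()).reshape(480,640,3)
    np.save(cam+"P.npy",P)
    hsv=cv2.cvtColor(im,cv2.COLOR_BGR2HSV)
    reg=(P[...,0]>.3)&(P[...,0]<.75)&(P[...,1]>-.5)&(P[...,1]<.3)&(d>0)
    orange=reg&(hsv[...,0]<18)&(hsv[...,1]>190)&(hsv[...,2]>170)&(P[...,2]>.035)&(P[...,2]<.075)
    n,l,s,ce=cv2.connectedComponentsWithStats(orange.astype(np.uint8))
    for k in range(1,n): print("or",ce[k],s[k,4],np.median(P[l==k],0).round(4))
    white=reg&(hsv[...,1]<45)&(hsv[...,2]>170)&(P[...,2]>.03)&(P[...,2]<.09)
    n,l,s,ce=cv2.connectedComponentsWithStats(white.astype(np.uint8))
    for k in range(1,n):
        if s[k,4]>15: print("wh",ce[k],s[k,4],np.median(P[l==k],0).round(4),P[l==k].min(0).round(3),P[l==k].max(0).round(3))
E
```

```text
top pos [-0.55453527 -0.05158184  1.38295948] f 546.4530985366478
wh [356.08695652 186.26086957] 23 [ 0.7213 -0.1561  0.0857] [ 0.709 -0.169  0.082] [ 0.734 -0.146  0.09 ]
wh [346.59168242 242.33459357] 529 [ 0.5092 -0.129   0.0465] [ 0.465 -0.17   0.034] [ 0.585 -0.081  0.079]
wh [437.15254237 275.36158192] 354 [ 0.395  -0.3975  0.0547] [ 0.36  -0.432  0.046] [ 0.437 -0.361  0.064]
scene pos [-0.10572712  0.83709695  1.18485119] f 507.7878995590243
or [312.51851852 206.48148148] 27 [ 0.5571 -0.123   0.0553]
wh [324.29644269 211.90513834] 253 [ 0.5078 -0.1361  0.0451] [ 0.47  -0.165  0.04 ] [ 0.583 -0.077  0.074]
```

View pics/topc.png

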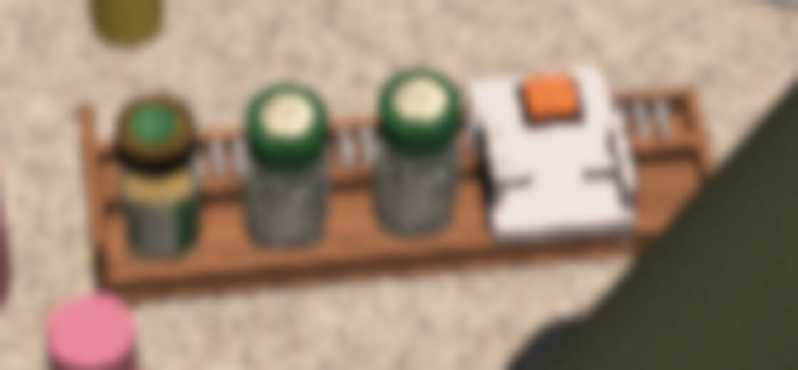

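View pics/scenec.png

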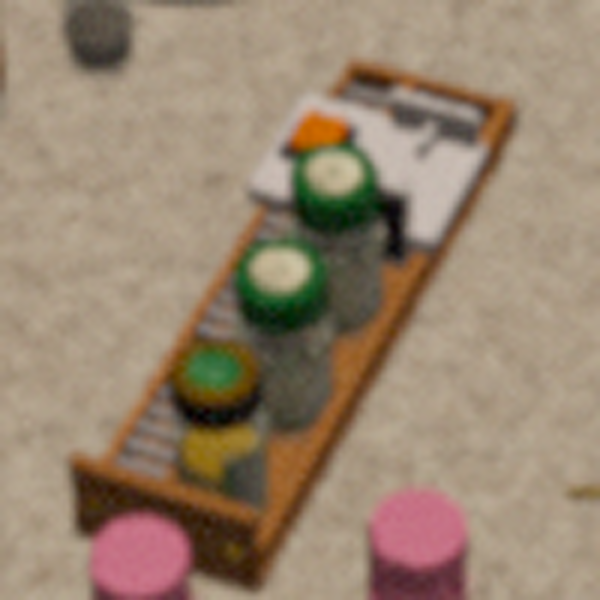

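```bash
cat > fit.py <<'E'
from h import *
from scipy.optimize import least_squares
sc=lambda a:(np.array(a)-2.5)/6+[260,185]
tp=lambda a:(np.array(a)-2.4)/5.7+[250,215]
obs=[("scene",sc((75,460)),(66,175,64),0),("scene",sc((270,528)),(-34,175,64),0),("scene",sc((352,62)),(66,-175,28),0),("scene",sc((517,100)),(-34,-175,28),0),
("scene",sc((255,588)),(-34,175,0),0),("scene",sc((78,528)),(66,175,0),0),
("top",tp((697,92)),(66,-175,28),0),("top",tp((82,105)),(66,175,64),0),("top",tp((102,303)),(-34,175,0),0),
("top",tp((551,93)),(55,35,57),1),("scene",sc((322,129)),(55,35,57),1)]
def R2w(p,L):
    L=np.array(L)/1000;c,s=np.cos(p[2]),np.sin(p[2])
    return np.array([p[0]+c*L[0]-s*L[1],p[1]+s*L[0]+c*L[1],L[2]])
def res(p):
    r=[]
    for cam,uv,L,m in obs:
        L=np.array(L,float)
        if m:L[1]+=p[3]*1000
        r.append(w2px(cam,R2w(p,L))[0]-uv)
    return np.array(r).ravel()
if __name__=="__main__":
    f=least_squares(res,[.5,0,0,-.15],loss="soft_l1",x_scale=.01);print(f.x.round(4));print(f.fun.reshape(-1,2).round(1))
    np.save("pose.npy",f.x);p=f.x
    for cam in("top","scene"):
        im=cv2.imread(f"pics/{cam}0.png");o=(250,215,390,280) if cam=="top" else (260,185,360,285);k=5.7 if cam=="top" else 6
        v=cv2.resize(im[o[1]:o[3],o[0]:o[2]],None,fx=k,fy=k,interpolation=cv2.INTER_CUBIC)
        def pl(Ls,col):
            q=np.array([(w2px(cam,R2w(p,L))[0]-o[:2])*k+2.5 for L in Ls]).astype(np.int32);cv2.polylines(v,[q],True,col,1)
        pl([(-34,-175,0),(66,-175,0),(66,175,0),(-34,175,0)],(255,0,0))
        pl([(-34,-175,28),(66,-175,28),(66,175,28),(-34,175,28)],(255,255,0))
        pl([(-34,166,64),(66,166,64),(66,175,64),(-34,175,64)],(0,0,255))
        y=p[3]*1000
        pl([(42,y+21,57),(68,y+21,57),(68,y+49,57),(42,y+49,57)],(0,255,0))
        pl([(-26,y,70),(26,y,70),(26,y,36),(-26,y,36)],(255,0,255))
        pl([(-23,y+80,76),(23,y+80,76),(23,y+80,36),(-23,y+80,36)],(255,0,0))
        cv2.imwrite(f"pics/ov_{cam}.png",v)
    P=np.load("topP.npy");X=P.reshape(-1,3);c,s=np.cos(p[2]),np.sin(p[2])
    d=X[:,:2]-p[:2];L=np.c_[c*d[:,0]+s*d[:,1],-s*d[:,0]+c*d[:,1],X[:,2]]*1000
    for nm,b in dict(button=((48,62),(y+28,y+42),(40,70)),floor=((-20,-5),(-160,160),(0,16)),table=((90,130),(-150,150),(-20,20)),stopmid=((-20,20),(y-12,y+10),(40,90))).items():
        m=np.all([(L[:,j]>b[j][0])&(L[:,j]<b[j][1]) for j in range(3)],0)
        print(nm,m.sum(),np.median(L[m],0).round(1) if m.any() else'', np.percentile(L[m],[10,90],0).round(1).tolist() if m.any() else '')
E
python3 fit.py
```

```text
[ 0.4912 -0.05    0.1622 -0.1205]
[[-0.6 -0.5]
 [-1.5 -1.3]
 [ 1.7 -1.4]
 [ 2.   0.2]
 [ 1.9  2.5]
 [ 0.7  2. ]
 [ 0.5 -0.8]
 [-0.6 -0.7]
 [-0.7  2.4]
 [-0.1 -1.7]
 [-1.4 -0.8]]
button 17 [ 55.3 -86.3  56.7] [[48.2, -91.7, 52.5], [59.3, -80.6, 59.7]]
floor 18 [-7.3 24.3 13.7] [[-10.7, -132.8, 9.3], [-5.5, 103.8, 15.7]]
table 435 [118.4   8.9  -0.2] [[100.6, -132.7, -4.6], [128.0, 106.5, 4.1]]
stopmid 39 [  -4.1 -113.4   65.6] [[-17.5, -117.6, 48.5], [16.0, -111.1, 70.4]]
```

View pics/ov_top.png

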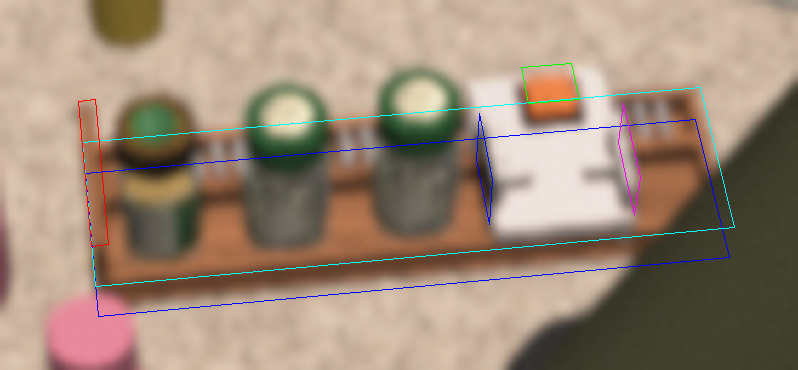

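View pics/ov_scene.png

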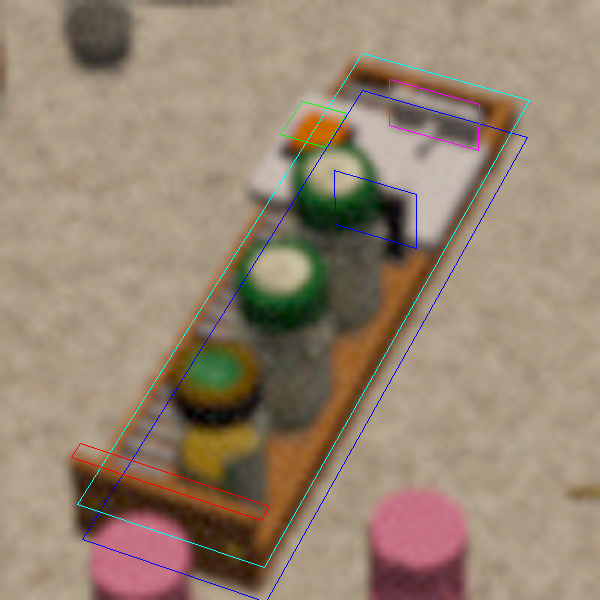

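```bash
python3 - <<'E'
from h import *
p=np.load("pose.npy")
c,s=np.cos(p[2]),np.sin(p[2])
for cam in("top","scene"):
    X=np.load(cam+"P.npy").reshape(-1,3);d=X[:,:2]-p[:2]
    L=np.c_[c*d[:,0]+s*d[:,1],-s*d[:,0]+c*d[:,1],X[:,2]]*1000
    def prof(ax,b,bins,q=50):
        o=[0,1][ax^1];m=(L[:,o]>b[0])&(L[:,o]<b[1])
        print(cam,"xy"[ax],b,[(int(a),int(np.percentile(L[m&(L[:,ax]>=a)&(L[:,ax]<e)][:,2],q))) for a,e in zip(bins,bins[1:]) if (m&(L[:,ax]>=a)&(L[:,ax]<e)).sum()>2])
    prof(0,(-40,-5),range(-60,100,5)); prof(0,(100,130),range(-60,100,5));prof(0,(-160,-135),range(-60,100,5));prof(0,(y0:=p[3]*1000+55,y0+20),range(-60,100,5))
    prof(1,(-32,-15),range(-200,220,5));prof(1,(48,62),range(-200,220,5))
    prof(1,(-15,15),range(-200,-20,4))
E
```

```text
top x (-40, -5) [(-60, 1), (-55, -2), (-50, 0), (-45, 0), (-40, 0), (-35, 7), (-30, 17), (-25, 32), (-20, 63), (-15, 84), (-10, 77), (-5, 63), (0, 82), (5, 111), (10, 115), (15, 111), (20, 113), (25, 16), (30, 22)]
top x (100, 130) [(-60, 0), (-55, 0), (-50, 0), (-45, -2), (-40, -1), (-35, 16), (-30, 18), (-25, 26), (-20, 70), (-15, 61), (-10, 82), (-5, 80), (0, 31), (5, 112), (10, 111), (15, 17), (20, 17), (25, 15), (30, 25), (45, 24), (50, 19), (55, 8), (60, 20), (65, 21), (90, 2)]
top x (-160, -135) [(-25, 28), (-5, 12), (0, 10), (5, 7), (10, 8), (15, 10), (20, 9), (25, 17), (30, 24), (35, 24), (40, 22), (45, 23), (50, 16), (55, 19), (60, 23), (65, 25), (90, 0)]
top x (np.float64(-65.53064147666467), np.float64(-45.53064147666467)) [(-60, -1), (-55, 0), (-50, -1), (-45, 0), (-40, 3), (-35, 29), (-30, 16), (-25, 43), (-20, 46), (-15, 47), (-10, 49), (-5, 53), (5, 49), (10, 46), (15, 46), (20, 49), (25, 44), (30, 41), (35, 46), (40, 47), (45, 45), (50, 47), (55, 44), (60, 45), (65, 46), (70, 45)]
top y (-32, -15) [(-135, 26), (-130, 24), (-125, 26), (-120, 45), (-115, 49), (-110, 24
[... 3485 characters left out ...]
0, -1)]
scene y (48, 62) [(-175, 26), (-170, 19), (-165, 21), (-155, 22), (-150, 22), (-120, 44), (-115, 45), (-110, 45), (-100, 49), (-95, 56), (-90, 56), (-85, 55), (-80, 51), (-75, 53), (-70, 54), (-60, 42), (-50, 42), (-45, 34), (-40, 35), (-35, 24), (15, 22), (25, 19), (30, 23), (40, 25), (95, 9), (100, 20), (105, 16), (110, 22), (115, 21), (120, 9), (125, 22), (135, 24), (140, 28), (170, 49), (175, 40), (180, 2), (190, 0), (200, 0), (205, 0), (210, 0)]
scene y (-15, 15) [(-176, 23), (-172, 25), (-168, 22), (-164, 22), (-120, 67), (-116, 56), (-112, 57), (-108, 55), (-104, 47), (-100, 47), (-96, 45), (-92, 44), (-88, 45), (-84, 45), (-80, 43), (-72, 48), (-48, 67), (-44, 42), (-40, 53)]
```

```bash
python3 - <<'E'
from h import *
p=np.load("pose.npy")
c,s=np.cos(p[2]),np.sin(p[2])
for cam in("top","scene"):
    X=np.load(cam+"P.npy").reshape(-1,3);d=X[:,:2]-p[:2]
    L=np.c_[c*d[:,0]+s*d[:,1],-s*d[:,0]+c*d[:,1],X[:,2]]*1000
    rf=[];rb=[]
    for a in range(-165,165,15):
        m=(L[:,1]>a)&(L[:,1]<a+15)
        f=L[m&(L[:,2]>22)&(L[:,2]<36)&(L[:,0]>-45)&(L[:,0]<-15)][:,0]
        b=L[m&(L[:,2]>20)&(L[:,2]<50)&(L[:,0]>60)&(L[:,0]<85)][:,0]
        if len(f)>1: rf.append((a+7.5,np.percentile(f,10)))
        if len(b)>1 and not -130<a<-30: rb.append((a+7.5,np.percentile(b,95)))
    for r in(rf,rb): r=np.array(r);print(cam,np.polyfit(r[:,0],r[:,1],1).round(4),r.round(0).astype(int).tolist())
E
```

```text
top [-1.90000e-03 -3.14174e+01] [[-142, -24], [-128, -29], [-112, -34], [-98, -36], [-82, -31], [-68, -33], [-52, -34], [-38, -33], [-22, -31], [-8, -31], [8, -31], [22, -29], [38, -32], [52, -30], [68, -32], [82, -32], [98, -32], [112, -32], [128, -30], [142, -32], [158, -31]]
top [-8.70000e-03  6.93217e+01] [[-158, 70], [-142, 69], [-128, 72], [8, 71], [22, 71], [38, 67], [82, 70], [98, 70], [112, 66], [158, 67]]
scene [-5.30000e-03 -2.83955e+01] [[-158, -28], [-142, -28], [-128, -27], [-68, -32], [-52, -23], [-38, -29], [-22, -28], [-8, -28], [8, -29], [22, -29], [38, -29], [52, -29], [68, -29], [82, -28], [98, -29], [112, -28], [128, -29], [142, -29], [158, -30]]
scene [-1.70000e-03  6.90514e+01] [[-158, 70], [-142, 69], [-22, 69], [-8, 69], [8, 69], [22, 69], [38, 70], [52, 68], [68, 69], [82, 68], [98, 69], [112, 69], [128, 68], [142, 70]]
```

```bash
cat >> h.py <<'E'
from scipy.spatial.transform import Rotation as Ro
import os
YAW=.166;c_,s_=np.cos(YAW),np.sin(YAW);EX=np.array([c_,s_,0]);EY=np.array([-s_,c_,0])
p_=np.array([.4912,-.05,.1622])
O=np.r_[p_[:2],0]+.0035*EX
def W(x,y,z): return O+x*EX+y*EY+np.array([0,0,z])
def quat(sg=1):
    ty=sg*EX;tz=np.array([0,0,-1.]);tx=np.cross(ty,tz)
    q=Ro.from_matrix(np.c_[tx,ty,tz]).as_quat();return [q[3],q[0],q[1],q[2]]
def loc(P): d=np.asarray(P)-O;return np.array([d@EX,d@EY,d[2]])
def F():
    f=np.array(get_state()["contact_force"]);return np.array([f@EX,f@EY,f[2]])
E
python3 - <<'E'
from h import *
for t in ("honey_jar","mug","tin"):
    for cam in("scene",):
        r=models.recognise(cam,t);
        if r:
            u,v=map(int,np.round(r[0]["point"]));print(t,r[0]["p"],np.load(cam+"P.npy")[v,u].round(3))
for sg in(1,-1): print(sg,ctrl.ik(W(0,-.168,.2).tolist(),quat(sg)))
print(W(0,-.168,.2),W(.055,-.01,.1))
print(get_state()["time"])
E
```

```text
honey_jar 0.92 [ 0.558 -0.382  0.074]
mug 0.65 [0.285 0.35  0.005]
tin 0.79 [ 0.388 -0.357  0.053]
1 [ 0.79275616  0.50248309 -0.69073712  1.70566429  0.35865027  1.06365953
  0.15175024]
-1 [ 0.29264948  0.43820511  0.0817024   1.71225893 -0.04135685  0.99280258
 -2.58632669]
[ 0.52241198 -0.21511227  0.2       ] [ 0.55054822 -0.05019607  0.1       ]
0.85
```

```bash
python3 - <<'E'
from h import *
ctrl.close_gripper()
ctrl.movep(W(0,-.170,.2).tolist(),quat(1))
print(get_state()["time"],loc(get_state()["tcp_pos"]).round(4),F().round(2),get_state()["width"])
ctrl.movel(W(0,-.170,.085).tolist(),max_speed=.12)
print(get_state()["time"],loc(get_state()["tcp_pos"]).round(4),F().round(2))
for cam in("top","scene"):
    im,d=vision.grab_frame(cam);cv2.imwrite(f"pics/{cam}1.png",im)
    o=(220,190,400,290) if cam=="top" else (240,150,370,290)
    cv2.imwrite(f"pics/{cam}1c.png",cv2.resize(im[o[1]:o[3],o[0]:o[2]],None,fx=4.2,fy=4.2,interpolation=cv2.INTER_CUBIC))
E
```

```text
3.3583 [-0.0009 -0.1717  0.1998] [-0.03 -0.55 -0.35] 0.00021336728024489498
4.4667 [ 0.0005 -0.1702  0.0856] [ 0.39  0.63 -0.18]
```

View pics/scene1c.png

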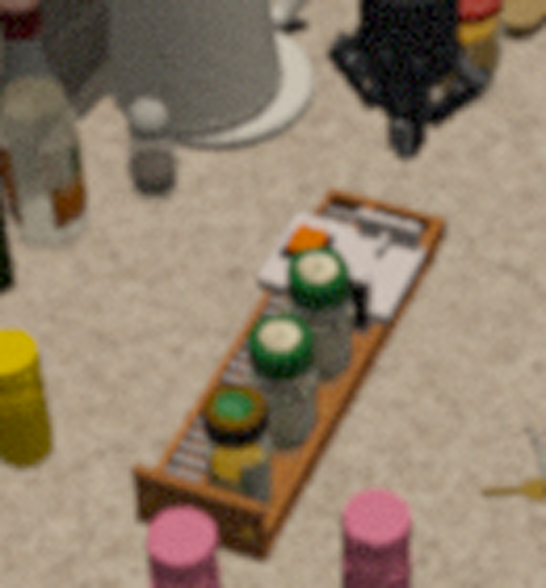

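View pics/top1c.png

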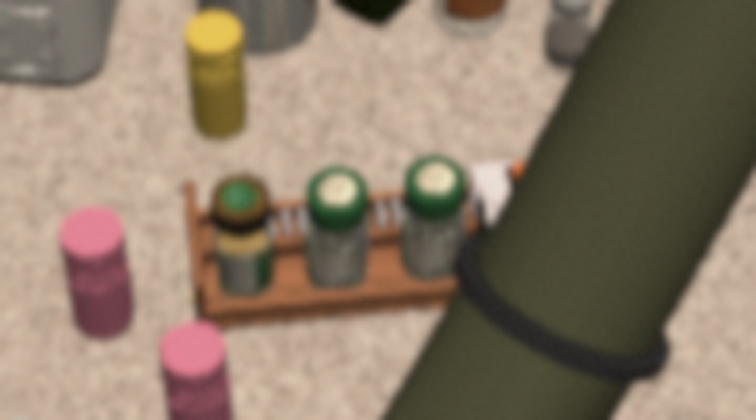

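The scene picture shows the closed fingertips at crop (404,150), behind and above the pad at crop (390,232). I'll compare the projected TCP with that, then lower and make contact.

```bash
python3 - <<'E'
from h import *
q=w2px("scene",get_state()["tcp_pos"])[0];print(q,(q-[240,150])*4.2+1.6)
ctrl.movel(W(0,-.170,.044).tolist(),max_speed=.1)
f0=F();print("base",f0.round(2),loc(get_state()["tcp_pos"]).round(4))
y=-.150;ctrl.movel(W(0,y,.044).tolist(),max_speed=.06);print(F().round(2))
while y<-.105:
    y+=.003;ctrl.movel(W(0,y,.044).tolist(),max_speed=.03)
    f=F()-f0;print(round(y,3),loc(get_state()["tcp_pos"]).round(4),f.round(2))
    if f[1]<-2.2:break
print(get_state()["time"])
im,d=vision.grab_frame("scene");o=(240,150,370,290)
cv2.imwrite(f"pics/scene2c.png",cv2.resize(im[o[1]:o[3],o[0]:o[2]],None,fx=4.2,fy=4.2,interpolation=cv2.INTER_CUBIC))
E
```

```text
[336.59056892 186.15583673] [407.28038946 153.45451427]
base [ 0.26  0.1  -0.47] [ 0.0002 -0.1699  0.0441]
[-0.02  0.57 -0.26]
-0.147 [ 0.    -0.147  0.044] [-0.79 -0.31  0.36]
-0.144 [ 0.     -0.1438  0.044 ] [ 0.45 -0.34  0.37]
-0.141 [ 1.000e-04 -1.407e-01  4.400e-02] [-0.37 -0.15  0.08]
-0.138 [ 1.000e-04 -1.377e-01  4.400e-02] [-1.09 -0.    1.11]
-0.135 [ 0.     -0.1348  0.044 ] [0.26 0.12 0.85]
-0.132 [ 0.     -0.1317  0.044 ] [-1.54  0.05  0.81]
-0.129 [-1.000e-04 -1.293e-01  4.400e-02] [ 0.19 -2.73 -0.21]
7.3583
```

View pics/scene2c.png

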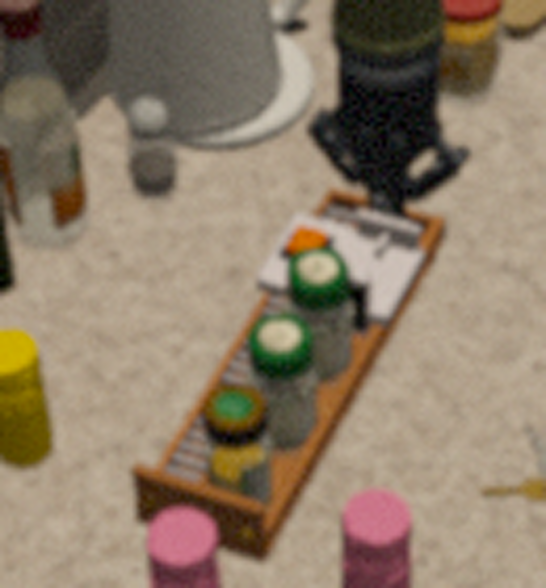

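Contact came at TCP y≈-0.130, so the pad is at about -0.12 and the stop is at about 0.036. That leaves roughly 72 mm of travel.

```bash
python3 - <<'E'
from h import *
y=-.129;log=[]
while y<-.0475:
    y+=.003 if y<-.068 else .001
    ctrl.movel(W(0,y,.044).tolist(),max_speed=.035)
    f=F();l=loc(get_state()["tcp_pos"]);log.append((round(y*1000,1),round(l[1]*1000,1),round(f[1],1),round(f[2],1),round(f[0],1)))
    if -f[1]>9 or abs(f[2])>15: break
print(*log,sep="\n");print(get_state()["time"])
im,d=vision.grab_frame("scene");o=(240,150,370,290)
cv2.imwrite(f"pics/scene3c.png",cv2.resize(im[o[1]:o[3],o[0]:o[2]],None,fx=4.2,fy=4.2,interpolation=cv2.INTER_CUBIC))
E
```

```text
(-126.0, np.float64(-125.3), np.float64(0.1), np.float64(-0.1), np.float64(-0.1))
(-123.0, np.float64(-122.3), np.float64(-1.2), np.float64(0.1), np.float64(0.2))
(-120.0, np.float64(-119.6), np.float64(-0.2), np.float64(-0.6), np.float64(-0.0))
(-117.0, np.float64(-117.3), np.float64(-2.4), np.float64(-1.2), np.float64(0.7))
(-114.0, np.float64(-113.8), np.float64(-1.2), np.float64(-1.5), np.float64(0.0))
(-111.0, np.float64(-110.1), np.float64(0.2), np.float64(0.5), np.float64(0.5))
(-108.0, np.float64(-107.5), np.float64(-0.3), np.float64(-0.3), np.float64(0.1))
(-105.0, np.float64(-105.3), np.float64(-1.7), np.float64(-0.8), np.float64(0.3))
(-102.0, np.float64(-101.7), np.float64(-1.2), np.float64(-0.7), np.float64(0.5))
(-99.0, np.float64(-98.1), np.float64(-1.2), np.float64(0.4), np.float64(-0.4))
(-96.0, np.float64(-95.5), np.float64(0.9), np.float64(0.8), np.float64(-0.7))
(-93.0, np.float64(-93.3), np.float64(-2.1), np.float64(-1.1), np.float64(0.4))
(-90.0, np.float64(-89.8), np.float64(-1.4), np.float64(-0.5), np.float64(0.4))
(-87.0, np.float64(-86.1), np.float64(-0.6), 
[... 947 characters left out ...]
 np.float64(-0.3), np.float64(0.6), np.float64(-0.4))
(-60.0, np.float64(-59.8), np.float64(0.3), np.float64(-0.3), np.float64(-0.2))
(-59.0, np.float64(-58.9), np.float64(0.2), np.float64(-0.1), np.float64(0.0))
(-58.0, np.float64(-58.4), np.float64(-3.0), np.float64(-0.1), np.float64(1.2))
(-57.0, np.float64(-58.1), np.float64(-5.5), np.float64(-1.0), np.float64(1.0))
(-56.0, np.float64(-57.0), np.float64(-5.7), np.float64(-0.6), np.float64(0.4))
(-55.0, np.float64(-56.1), np.float64(-5.6), np.float64(0.1), np.float64(0.1))
(-54.0, np.float64(-56.0), np.float64(-7.6), np.float64(-1.3), np.float64(0.9))
(-53.0, np.float64(-56.0), np.float64(-10.5), np.float64(-2.3), np.float64(0.4))
15.9083
```

View pics/scene3c.png

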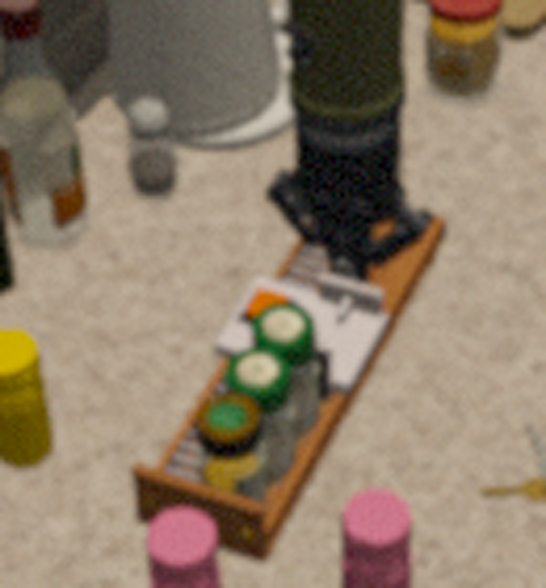

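The six rung crossings show clearly, at about -126, -114, … -66. The force then rises steeply against the jars at -56, so I'll back off and let the stop centre itself.

```bash
python3 - <<'E'
from h import *
ctrl.movel(W(0,-.066,.044).tolist(),max_speed=.02);print(F().round(1))
ctrl.movel(W(0,-.095,.050).tolist(),max_speed=.1)
ctrl.movel(W(0,-.100,.150).tolist(),max_speed=.15)
print(get_state()["time"],F().round(2))
for cam in("top","scene"):
    im,d=vision.grab_frame(cam);cv2.imwrite(f"pics/{cam}4.png",im);np.save(cam+"4.npy",d)
    o=(220,190,400,290) if cam=="top" else (240,150,370,290)
    cv2.imwrite(f"pics/{cam}4c.png",cv2.resize(im[o[1]:o[3],o[0]:o[2]],None,fx=4.2,fy=4.2,interpolation=cv2.INTER_CUBIC))
    vv,uu=np.mgrid[0:480,0:640];P=px2w(cam,np.c_[uu.ravel(),vv.ravel()],d.ravel())
    dd=P-O;L=np.c_[dd@EX,dd@EY,dd[:,2]].reshape(480,640,3)*1000
    hsv=cv2.cvtColor(im,cv2.COLOR_BGR2HSV)
    m=(hsv[...,0]<18)&(hsv[...,1]>190)&(hsv[...,2]>140)&(L[...,2]>46)&(L[...,2]<75)&(abs(L[...,0]-55)<30)&(abs(L[...,1]+20)<60)
    if m.any(): print(cam,m.sum(),np.median(L[m],0).round(1),L[m].min(0).round(1),L[m].max(0).round(1))
E
```

```text
[0.7 0.1 0.7]
18.025 [-0.06  0.34 -0.15]
scene 21 [ 51.5 -14.9  56.1] [ 36.8 -21.7  52.2] [57.1 -0.6 63.7]
```

View pics/scene4c.png

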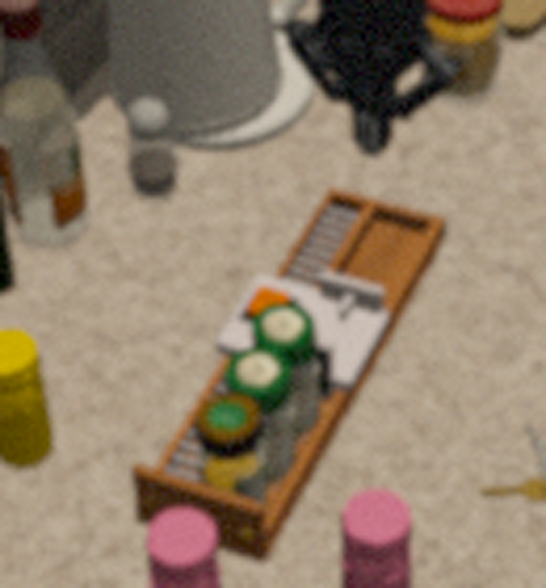

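View pics/top4c.png

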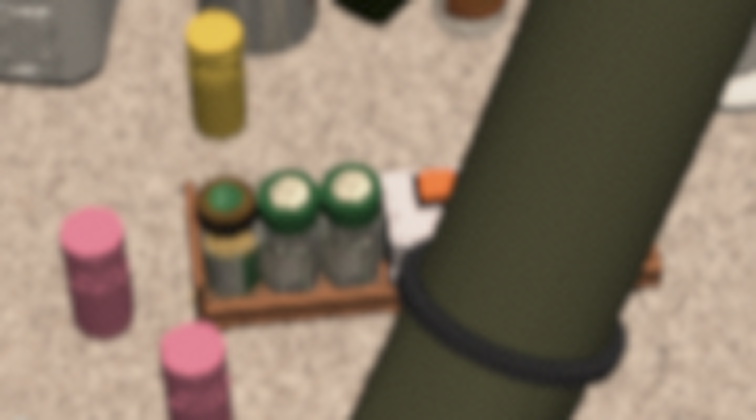

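The jars are closed up and upright. The button centre is near rack (54,-15) mm, and 72 mm of travel puts it at the same place. Pressing straight down.

```bash
python3 - <<'E'
from h import *
B=(.054,-.016)
ctrl.movel(W(*B,.150).tolist(),max_speed=.15)
ctrl.movel(W(*B,.066).tolist(),max_speed=.1)
ctrl.pause(.1);f0=F();print(get_state()["time"],f0.round(2),loc(get_state()["tcp_pos"]).round(4))
z=.062;
while z>.0425:
    ctrl.movel(W(*B,z).tolist(),max_speed=.02)
    f=F()-f0;l=loc(get_state()["tcp_pos"])*1000;print(round(z*1000,1),l.round(1),f.round(1))
    if f[2]>14:break
    z-=.001
im,d=vision.grab_frame("scene");o=(240,150,370,290)
cv2.imwrite(f"pics/scene5c.png",cv2.resize(im[o[1]:o[3],o[0]:o[2]],None,fx=4.2,fy=4.2,interpolation=cv2.INTER_CUBIC))
print(get_state()["time"])
E
```

```text
20.0333 [-0.37  0.12 -0.38] [ 0.0545 -0.0161  0.0667]
62.0 [ 53.9 -16.   61.9] [0.5 0.6 0.4]
61.0 [ 54.  -16.   60.9] [-0.6 -0.3  0.7]
60.0 [ 54.  -16.   59.9] [ 1.   0.1 -0.4]
59.0 [ 53.9 -16.   58.9] [-0.4  0.3  0.2]
58.0 [ 54.  -16.   57.9] [1.  0.2 0.4]
57.0 [ 54. -16.  57.] [ 0.4 -0.2  0.5]
56.0 [ 54. -16.  56.] [ 0.8 -0.3  0.6]
55.0 [ 54. -16.  55.] [-0.2 -0.1  1.2]
54.0 [ 54.  -16.   53.9] [ 0.2 -0.9  0.5]
53.0 [ 54.  -16.   52.9] [0.2 0.  1.2]
52.0 [ 54.  -16.   51.9] [ 0.6 -0.6  0.8]
51.0 [ 54.  -16.   50.9] [0.6 0.1 0.8]
50.0 [ 54.1 -16.   50.1] [-1.  -1.1  4.5]
49.0 [ 54.1 -16.1  49.9] [-3.2  0.7 13.4]
48.0 [ 54.2 -16.1  49.8] [-5.6  1.  21.7]
23.9333
```

View pics/scene5c.png

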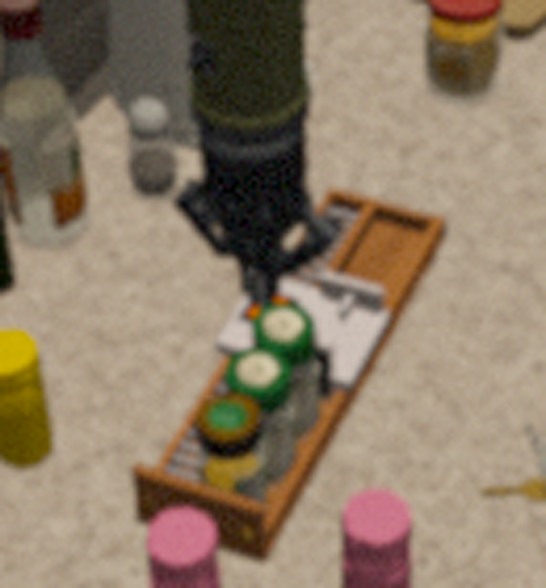

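It hit a hard stop at 49.9 mm, which is the fully-down height. Retreating to check.

```bash
python3 - <<'E'
from h import *
B=(.054,-.016)
ctrl.movel(W(*B,.062).tolist(),max_speed=.04)
ctrl.movel(W(*B,.160).tolist(),max_speed=.15)
ctrl.movel(W(.02,-.19,.22).tolist(),max_speed=.2)
ctrl.movep([.22,-.5,.25],quat(1))
print(get_state()["time"],F().round(2))
for cam in("top","scene"):
    im,d=vision.grab_frame(cam);cv2.imwrite(f"pics/{cam}6.png",im)
    o=(220,190,400,290) if cam=="top" else (240,150,370,290)
    cv2.imwrite(f"pics/{cam}6c.png",cv2.resize(im[o[1]:o[3],o[0]:o[2]],None,fx=4.2,fy=4.2,interpolation=cv2.INTER_CUBIC))
    vv,uu=np.mgrid[0:480,0:640];P=px2w(cam,np.c_[uu.ravel(),vv.ravel()],d.ravel())
    dd=P-O;L=np.c_[dd@EX,dd@EY,dd[:,2]].reshape(480,640,3)*1000
    hsv=cv2.cvtColor(im,cv2.COLOR_BGR2HSV)
    for nm,d2 in(("now",None),):
        m=(hsv[...,0]<18)&(hsv[...,1]>190)&(hsv[...,2]>140)&(L[...,2]>40)&(L[...,2]<75)&(abs(L[...,0]-55)<30)&(abs(L[...,1]+20)<60)
        if m.any(): print(cam,m.sum(),np.median(L[m],0).round(1))
    m=(abs(L[...,0]-54)<6)&(abs(L[...,1]+16)<9);print("z btn",np.median(L[m][:,2]),m.sum())
    m=(abs(L[...,0]-0)<14)&(L[...,1]>-75)&(L[...,1]<-15)&(L[...,2]>60);print("plate y",np.median(L[m],0).round(1),m.sum())
E
```

```text
27.875 [ 0.14 -0.08  0.94]
z btn 50.37622128498937 15
plate y [ -2.7 -41.8  69.4] 23
scene 18 [ 53.6 -14.   49.3]
z btn 49.11955894114227 12
plate y [ -1.7 -40.5  66.2] 26
```

View pics/scene6c.png

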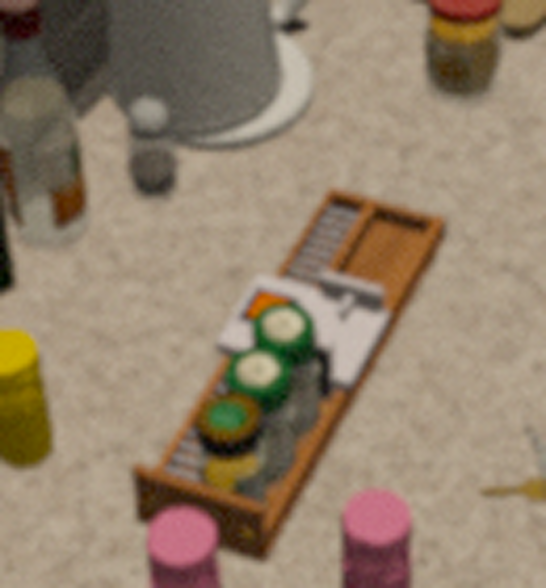

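View pics/top6c.png

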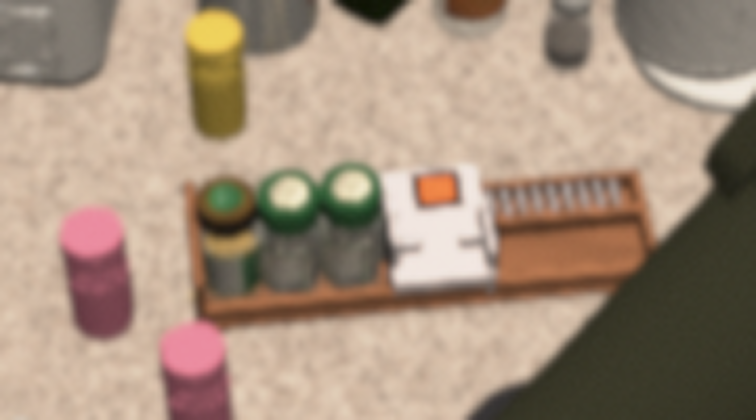

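The button sits at about 49-50 mm, which is down. The plate has moved from y≈-113 to -41, or 72 mm, and the jars are closed up and upright.

```bash
python3 -c "
from h import *
print(ticket.close_job(),get_state()['time'])"
```

```text
the job is handed in; nothing more can be done
the job is handed in; nothing more can be done
```

I pushed the stop with closed fingertips until the jars were closed up against the end board, let it settle into its notch, then pressed the orange lock button down. The job was handed in after about 28 s on the robot's clock, and no verdict was reported.

- **Stop:** it moved 72 mm over six rung clicks, which puts it in the 0.108 notch. That assumes it started at 0.036, which I worked out from the images and the contact point. The push force rose to about 10 N against the jars, and I backed off.
- **Lock:** the button hit a hard stop at 49.9 mm, and afterwards the cameras measured it at 49-50 mm (fully down is 50 mm). The peak press was about 22 N, more than the 14 N I had set as the stopping point, because the last step overshot it.
- **Jars and surroundings:** the last pictures show all three jars upright and closed up. The yellow and pink look-alikes and the honey jar look undisturbed. I did not check the mug and tin again in the final pictures.
- **Disagreements:** my first fit of the rack from image corners was about 2 px off, roughly 3.5 mm sideways compared with the depth data, so I used the depth data. The button also moved with only about 1 N before its end stop, less than the 3 N stated.

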